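# Pack the four gift cartons by the wells in their inserts

## Task

Pack the four open gift cartons: each has a moulded insert with a well shaped for one product, so put the candle tin, the larger roll of paper tape, the stamp with the oblong foot and the grey-topped gift box each into the carton whose well fits it. Seat each one upright and fully down on the floor of its well, set down rather than dropped, and let go. The smaller tape roll and the stamp with the square foot are not part of the order: leave them standing where they are.

Things in the scene. Friction and masses are not known exactly. Their poses are not given: they have to be found in the camera images.
- candle: flat round candle tin with a pink side and a pale lid, 66 mm across, 30 mm high, standing on the table; about 0.13 kg. Origin: centre of the underside; z up
- big_roll: the larger roll of paper tape, teal, lying flat: 54 mm across, 15 mm high; about 0.03 kg. Origin: centre of the underside; z up
- oblong_stamp: rubber stamp with a light brown turned handle, standing on its oblong wooden foot 35 (x) x 50 (y) mm and 22 mm high; neck about 22 mm across, knob about 27 mm across from 40 to 74 mm up; about 0.06 kg. Origin: centre of the underside; z up
- gift_box: small closed gift box, dark brown with a grey top that does not come off, 62 mm (its x) x 85 mm (its y), 50 mm high; about 0.11 kg. Origin: centre of the underside; z up
- small_roll: the smaller roll of paper tape, yellow, lying flat: 48 mm across, 19 mm high; loose, to be left alone. Origin: centre of the underside; z up
- square_stamp: rubber stamp with a dark turned handle on a square foot 40 x 40 mm, 74 mm high in all; loose, to be left alone. Origin: centre of the underside; z up
- carton_candle: open brown carton, fixed, 104 (x) x 122 (y) mm outside (all four alike), rim 32 mm high. Its grey insert, face 31 mm high, has one round well in the middle with sloping sides: 76 mm across at the floor, 84 mm at the mouth, 14 mm deep (for the candle tin); well floor 17 mm above the table. Origin: centre of the underside, below the well's centre; z up
- carton_roll: open brown carton, fixed, 104 (x) x 122 (y) mm outside (all four alike), rim 32 mm high. Its grey insert, face 31 mm high, has one round well in the middle with sloping sides: 64 mm across at the floor, 68 mm at the mouth, 7 mm deep (for the larger tape roll); well floor 24 mm above the table. Origin: centre of the underside, below the well's centre; z up
- carton_stamp: open brown carton, fixed, 104 (x) x 122 (y) mm outside (all four alike), rim 32 mm high. Its grey insert, face 31 mm high, has one oblong well in the middle with sloping sides: 45 (x) x 60 (y) mm at the floor, 52 x 67 mm at the mouth, 12 mm deep (for the oblong stamp's foot); well floor 19 mm above the table. Origin: centre of the underside, below the well's centre; z up
- carton_gift: open brown carton, fixed, 104 (x) x 122 (y) mm outside (all four alike), rim 32 mm high. Its grey insert, face 31 mm high, has one large oblong well in the middle with sloping sides: 72 (x) x 95 (y) mm at the floor, 82 x 105 mm at the mouth, 16 mm deep (for the gift box); well floor 15 mm above the table. Origin: centre of the underside, below the well's centre; z up
Things that resemble listed ones, but are neither listed nor needed, are in the scene too. What is shaped like the gift_box but purple or turquoise is not meant.

How it is judged:
At the end, for the whole second after the job is handed in: Candle tin, large roll, oblong stamp and gift box each in its own well: within 8 mm of the carton's centre, underside within 4 mm of the well floor's height, tilt under 0.1 rad, still (under 0.02 m/s); small roll and square stamp upright, moved under 30 mm (horizontal distance between candle and carton_candle below 0.008 m and z of candle in the frame of carton_candle between 0.013 and 0.021 m and angle between each of candle, big_roll, oblong_stamp, gift_box, small_roll, square_stamp's own z axis and vertical below 0.1 rad and linear speed of each of candle, big_roll, oblong_stamp, gift_box below 0.02 m/s and horizontal distance between big_roll and carton_roll below 0.008 m and z of big_roll in the frame of carton_roll between 0.02 and 0.028 m and horizontal distance between oblong_stamp and carton_stamp below 0.008 m and z of oblong_stamp in the frame of carton_stamp between 0.015 and 0.023 m and horizontal distance between gift_box and carton_gift below 0.008 m and z of gift_box in the frame of carton_gift between 0.011 and 0.019 m and distance of each of small_roll, square_stamp from where it was at the start of the episode below 0.03 m); the robot touches nothing.
It fails at once if a product is dropped from more than about 25 mm, or thrown (faster than 0.7 m/s with no finger on it) ((contact force between the fingers and candle below 0.05 N and linear speed of candle above 0.7 m/s) or (contact force between the fingers and big_roll below 0.05 N and linear speed of big_roll above 0.7 m/s) or (contact force between the fingers and oblong_stamp below 0.05 N and linear speed of oblong_stamp above 0.7 m/s) or (contact force between the fingers and gift_box below 0.05 N and linear speed of gift_box above 0.7 m/s)).
It fails at once if the small roll, which is not part of the order, is shifted by more than 30 mm or knocked over (distance of small_roll from where it was at the start of the episode above 0.03 m or angle between small_roll's own z axis and vertical above 0.5 rad).
It fails at once if the square stamp, which is not part of the order, is shifted by more than 30 mm or knocked over (distance of square_stamp from where it was at the start of the episode above 0.03 m or angle between square_stamp's own z axis and vertical above 0.5 rad).
It also fails if it takes over 120 s, if anything falls off the work surface, if the arm or the gripper's body presses on something with over 40 N, if the wrist force passes 120 N, or if a joint passes its speed limit or range.

## Robot

A 6-joint arm with a two-finger parallel gripper is mounted at the origin on a cart in front of the work surface, level with it; the furniture and walls round the work are solid. World frame = base frame: x ahead of the robot, y to its left, z up, the work surface at z = 0. Lengths are in m, angles in rad, forces in N, time in s.
With the tool pointing down it reaches from about 0.375 to 0.975 m from the base axis. Payload 3.8 kg.
Tool frame: the origin (TCP) lies at the centre of the arm's flange, where the gripper is bolted on; the fingertips stand 173 mm ahead of it and the grasp point (between the pads) lies 155 mm ahead of it; z points along the fingers, y is the line along which they close (so a half turn about z gives the same grasp; the last joint's range is limited). The gripper opens to 85 mm and grips with 20 to 120 N. Pads are 22 mm wide; open, the fingers measure 114 mm over their backs; the gripper's body (76 mm by 85 mm) begins 54 mm behind the grasp point. The pads swing forward as they close: fully open they stand 13 mm farther back than shut.
Start: joints at [1.206, 0.264, 1.604, -0, 1.274, -0.037], TCP at [0.217, 0.639, 0.405] pointing down, gripper open.
Joint ranges: [-2.63, 2.63], [-0.94, 2.18], [0.31, 2.57], [-1.31, 4.45], [0, 2.66], [-2.55, 2.55]. Speed limits (rad/s): [2.57, 2.57, 3.14, 3.14, 3.14, 3.14].

## Interface

Orientations are given as a unit quaternion [x, y, z, w].
In Python, from rig import get_state, camera, hand_in gives the robot as it stands.
- The arm moves only by the shell command python3 -m handwheel 'ROWS' [OPENING] [FORCE]. ROWS is JSON, a list of rows, each an object of numbers: "x", "y", "z": the shift along the tool's x, y, z in cm; "roll": the turn about the tool's z in degrees. A call has 1 to 20 rows; each row is the pose to reach, as a shift and turn from the pose commanded when the call began, along the tool's axes at that moment; what a row does not reach only later rows make up. A row lasts 1/10 s, in which the tool goes at most 50 mm and 8.59 degrees, less where a joint would pass 70% of its speed; a pose out of reach is approached as far as the arm can. A call with a gripper value outside its range is refused whole. OPENING is the closure, from 0 (fully open) to 1 (shut), set as the call begins (- or left out, the last holds). The fingers move at their own pace and stop on an object; FORCE is the grip in N (left out, the last holds). Time passes only in rows, so rows that repeat a pose let the fingers close. It gives the time, the measured TCP pose, the force and the opening at its end, in the units of the state.
- get_state(): the state, without advancing time (a new reading comes with each control period).
- camera(name): name is "side" or "top"; returns a dict with "pixels" (420x560x3 uint8, red, green, blue), "z_map" (420x560 float32, m along the optical axis (not along the pixel's ray), 0 where there is no reading), "fx", "fy", "cx", "cy" (pixels), "k1" (the pictures are not rectified: a ray, as slopes to the right and down, at radius r is drawn at 1 + k1 r^2 times it, then the intrinsics apply), "R" (3x3) and "t" (3): a world point X has camera coordinates R X + t. Camera axes: x right, y down, z forward; pixel columns grow to the right and rows downward; lengths in m; the calibration is good to about 2 mm. A picture is of the moment at which its call begins.
- hand_in(): hands the job in, once; it reports no verdict.
The state is a dict: "time_s": time; "q": joint angles; "joint_vel": joint speeds; "joint_efforts": joint torques, N m; "tool_pos": TCP position; "eef_rot": TCP orientation; "ft_force": force on the tool from outside, world axes, zero at the start; "torque": the same for the moment, N m; "width": finger opening in m.
Only numpy, scipy, OpenCV 4.12 (cv2) and the standard library are available. Lean on these libraries where they do the work, as an engineer would, in place of code of your own. Each camera call takes 0.05 s, during which the arm holds its last target. There are 200 camera calls.

## Working session

There is one attempt and no reset: what is moved stays moved. The work goes in short steps, Python scripts to look and compute and a shell command to move; the robot and the scene stay as the last step left them, time stands still between calls to the robot, and variables do not carry over. Pictures are saved under pics/ and viewed, on a budget of 14 in all, crops included, one or two more only if the job needs it, and the job is handed in when it is done.

```bash
ls; mkdir -p pics
python3 - <<'E'
from rig import *
import cv2,numpy as np
for n in("top","side"):
    c=camera(n);cv2.imwrite(f"pics/{n}0.png",cv2.resize(c["pixels"][:,:,::-1],(800,600),interpolation=cv2.INTER_CUBIC))
    np.savez(f"{n}0.npz",**c)
    print(n,c["fx"],c["cx"],c["cy"],c["k1"],c["R"],c["t"])
print(get_state())
E
```

```text
pics
top 487.89573719859163 283.2921358822192 205.4391619365155 -0.1645210624208663 [[ 0.02792042 -0.99929985  0.02490508]
 [-0.98972812 -0.03113048 -0.13953188]
 [ 0.14020949 -0.02075347 -0.98990433]] [-0.02000986  0.47882631  1.13294357]
side 393.34893886561883 285.1862004685324 208.32744697637355 -0.03172802588465853 [[ 0.83132297 -0.55570911  0.00946057]
 [-0.26942574 -0.41782356 -0.86765963]
 [ 0.48611922  0.71875646 -0.49706866]] [-0.37653149  0.16633517  0.95469041]
{'time_s': 0.1, 'q': array([ 1.20611568e+00,  2.64701397e-01,  1.60527643e+00,  3.32310588e-06,
        1.27369135e+00, -3.69129240e-02]), 'joint_vel': array([ 0.00049996, -0.0019941 , -0.00260865, -0.00040197,  0.00068008,
        0.00125347]), 'joint_efforts': array([ 1.02499162e-03, -5.16707182e+01, -3.68592095e+01, -4.37708638e-05,
        6.21958083e-03,  1.55759608e-05]), 'tool_pos': array([0.2171995 , 0.63876602, 0.4034492 ]), 'eef_rot': array([ 1.63151645e-01,  9.86600458e-01, -1.01708337e-03, -2.08637659e-04]), 'ft_force': array([ 0.62903931,  0.6859604 , -0.34524404]), 'torque': array([ 0.01303383,  0.00587664, -0.04397219]), 'width': 0.0857028067728308}
```

View pics/top0.png

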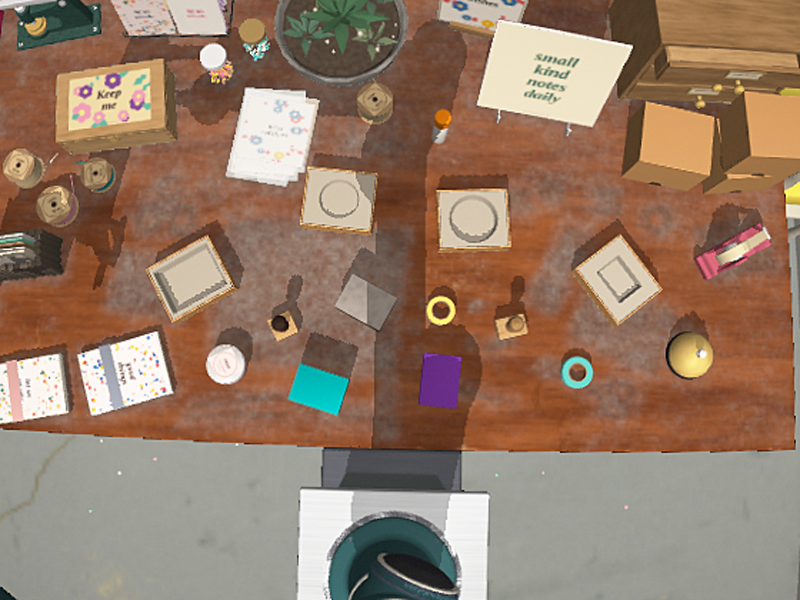

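View pics/side0.png

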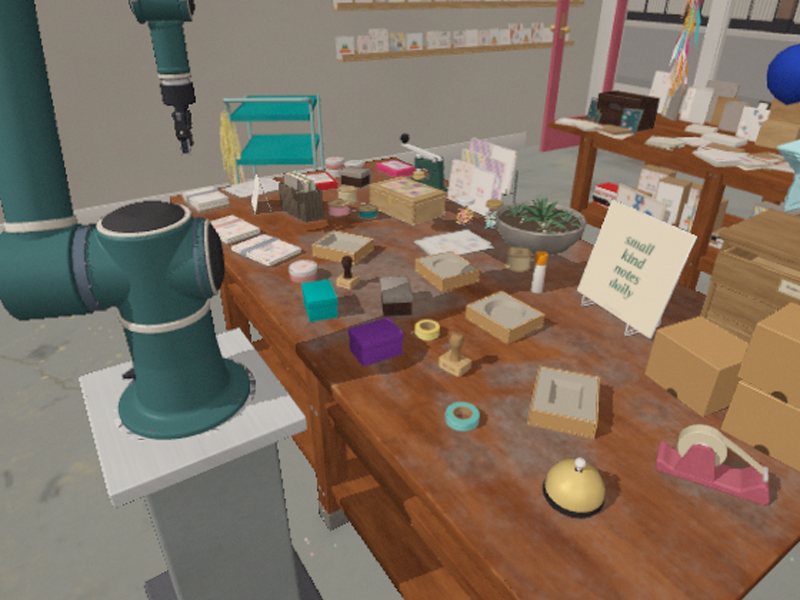

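Top view (800x600 px):
- **Products:** candle (225,365), grey-topped box (366,300), large teal roll (577,372), light-handled oblong stamp (511,325).
- **Leave alone:** yellow small roll (440,310), dark square stamp (284,325).
- **Cartons:** roll (339,198), the smaller round well; candle (473,217), the larger round well; gift (190,278); stamp (617,277).
- **Decoys:** the turquoise box (320,388) and purple box (440,380).

Next I'll measure these and make a confirmation crop.

```bash
cat > h.py <<'E'
import numpy as np,cv2
def rays(c,uv):
    K=np.array([[c["fx"],0,c["cx"]],[0,c["fy"],c["cy"]],[0,0,1.]])
    p=cv2.undistortPoints(np.asarray(uv,float).reshape(-1,1,2),K,np.array([float(c["k1"]),0,0,0])).reshape(-1,2)
    return np.c_[p,np.ones(len(p))]
def plane(c,uv,z):   # world points at height z
    R,t=c["R"],c["t"];d=rays(c,uv)@R;o=-R.T@t
    return o+d*((z-o[2])/d[:,2])[:,None]
def cloud(c):
    v,u=np.mgrid[0:420,0:560];uv=np.c_[u.ravel(),v.ravel()];z=c["z_map"].ravel()
    return uv,(rays(c,uv)*z[:,None]-c["t"])@c["R"],z>0
def measure(c,px,top,rad,tol=.006,plane_z=None,sel=None):
    uv,W,ok=cloud(c);g=plane(c,[px],top)[0]
    m=ok&(abs(W[:,2]-top)<tol)&(np.hypot(*(W[:,:2]-g[:2]).T)<rad)
    im=np.zeros((420,560),np.uint8);im[uv[m,1],uv[m,0]]=1
    n,lab,st,ce=cv2.connectedComponentsWithStats(im)
    l=1+np.argmax(st[1:,4]);k=lab.ravel()==l
    P=plane(c,uv[k],top)[:,:2]
    (cx,cy),(w,h),a=cv2.minAreaRect((P*1000).astype(np.float32))
    if w>h:a-=90;w,h=h,w      # long side direction = a+90
    return dict(n=int(k.sum()),c=(cx/1e3,cy/1e3),size=(w,h),yaw_x=a,circ=cv2.minEnclosingCircle((P*1000).astype(np.float32)),zmed=float(np.median(W[k,2])),mean=P.mean(0))
E
python3 - <<'E'
from h import *
c=dict(np.load("top0.npz"))
for n,p,top,rad in[("candle",(225,363),.03,.05),("big_roll",(577,372),.015,.04),("obl_knob",(514,322),.072,.025),("obl_foot",(511,326),.022,.05),("gift",(368,298),.05,.07),("small_roll",(440,310),.019,.04),("sq_knob",(280,322),.072,.025),
 ("c_roll",(339,199),.0315,.09),("c_candle",(473,218),.0315,.09),("c_gift",(190,278),.0315,.09),("c_stamp",(617,277),.0315,.09),("turq",(320,388),.05,.07),("purple",(440,380),.05,.07)]:
    r=measure(c,np.array(p)*.7,top,rad);(cc,R)=r["circ"]
    print(n,r["n"],np.round(r["c"],4),np.round(r["size"],1),"yaw%.1f"%r["yaw_x"],"circ",np.round(cc,1),"d%.1f"%(2*R),"z%.4f"%r["zmed"],"mean",np.round(r["mean"],4))
im=c["pixels"][:,:,::-1][140:300,130:430];cv2.imwrite("pics/crop1.png",cv2.resize(im,(800,427),interpolation=cv2.INTER_CUBIC))
E
```

```text
candle 561 [0.3508 0.2905] [63.6 65.2] yaw-24.0 circ [352.4 290.1] d67.0 z0.0322 mean [0.3516 0.2902]
big_roll 274 [ 0.3566 -0.3035] [54.  54.3] yaw-25.1 circ [ 357.4 -302.1] d57.7 z0.0164 mean [ 0.3563 -0.3039]
obl_knob 80 [ 0.4291 -0.1853] [21.1 23.3] yaw-89.6 circ [ 429.8 -185.9] d25.0 z0.0731 mean [ 0.4301 -0.1858]
obl_foot 177 [ 0.4306 -0.1871] [35.2 48.6] yaw15.6 circ [ 430.3 -187.2] d55.8 z0.0232 mean [ 0.4283 -0.1825]
gift 927 [0.4616 0.0591] [62.6 85.3] yaw-27.1 circ [460.7  59.6] d102.9 z0.0520 mean [0.4614 0.059 ]
small_roll 195 [ 0.4563 -0.0679] [46.1 46.3] yaw-88.6 circ [455.5 -67.5] d48.2 z0.0205 mean [ 0.4555 -0.0679]
sq_knob 96 [0.4196 0.198 ] [23.1 25.6] yaw1.9 circ [419.9 197.8] d26.4 z0.0730 mean [0.4198 0.1979]
c_roll 1860 [0.6406 0.1124] [106.8 123.6] yaw-4.4 circ [640.6 111.7] d159.8 z0.0325 mean [0.6398 0.112 ]
c_candle 1240 [ 0.6134 -0.1188] [106.3 121.1] yaw3.4 circ [ 613.8 -119.4] d157.3 z0.0327 mean [ 0.6136 -0.1185]
c_gift 846 [0.4942 0.3596] [108.2 124.2] yaw30.1 circ [494.6 360.4] d158.6 z0.0330 mean [0.494  0.3614]
c_stamp 1547 [ 0.5165 -0.3728] [107.6 123.7] yaw-51.7 circ [ 516.6 -371.4] d157.7 z0.0322 mean [ 0.5156 -0.3731]
turq 943 [0.3167 0.1312] [60.6 86.2] yaw-16.2 circ [316.8 132.1] d102.1 z0.0520 mean [0.3167 0.1312]
purple 977 [ 0.3359 -0.0667] [62.8 85.5] yaw85.8 circ [335.6 -65.7] d102.4 z0.0515 mean [ 0.3356 -0.0667]
```

View pics/crop1.png

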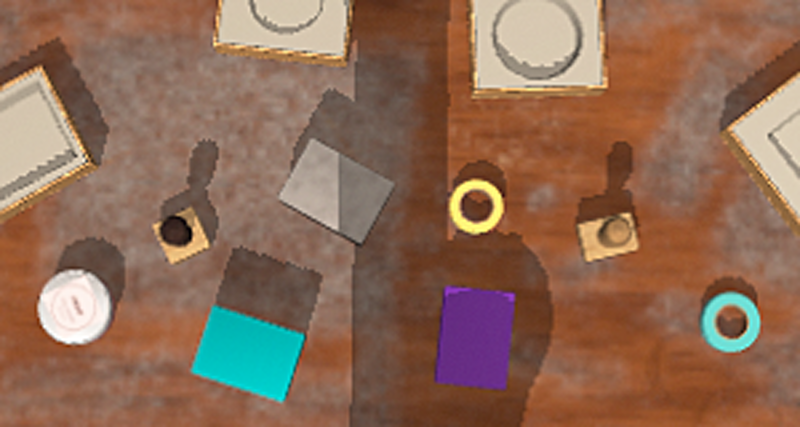

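The crop confirms each pick:
- The grey-topped box is at crop (336,190), next to the turquoise (248,353) and purple (475,337) decoys.
- The light-handled stamp on the oblong foot is at (608,237). The dark one on a square foot is at (181,233).
- The teal roll at (731,322) measures 54 mm. The yellow one at (476,206) measures 47 mm.

All measured sizes match the description. I'll start with the candle, moving above it with the tool y axis turned to world +x.

```bash
python3 -m handwheel '[{"x":-24,"y":-28.7,"z":10,"roll":71.2},{"x":-24,"y":-28.7,"z":10,"roll":71.2},{"x":-24,"y":-28.7,"z":10,"roll":71.2},{"x":-24,"y":-28.7,"z":10,"roll":71.2},{"x":-24,"y":-28.7,"z":10,"roll":71.2},{"x":-24,"y":-28.7,"z":10,"roll":71.2},{"x":-24,"y":-28.7,"z":10,"roll":71.2},{"x":-24,"y":-28.7,"z":10,"roll":71.2},{"x":-24,"y":-28.7,"z":10,"roll":71.2},{"x":-24,"y":-28.7,"z":10,"roll":71.2},{"x":-24,"y":-28.7,"z":10,"roll":71.2},{"x":-24,"y":-28.7,"z":15,"roll":71.2},{"x":-24,"y":-28.7,"z":15,"roll":71.2},{"x":-24,"y":-28.7,"z":15,"roll":71.2},{"x":-24,"y":-28.7,"z":15,"roll":71.2}]' 0 30
cat > look.py <<'E'
import sys,cv2
from rig import camera
n,o,u,v,w,h=sys.argv[1],sys.argv[2],*map(int,sys.argv[3:7])
import numpy as np
c=camera(n);np.savez("last_"+n+".npz",**c);s=min(800/w,600/h)
cv2.imwrite("pics/"+o,cv2.resize(c["pixels"][v:v+h,u:u+w,::-1],None,fx=s,fy=s,interpolation=cv2.INTER_CUBIC))
E
python3 look.py side s1.png 130 110 200 150
python3 -c "
from rig import *;s=get_state();print(s['tool_pos'],s['eef_rot'])"
```

```text
time_s: 1.6
tool_pos: [0.3526, 0.2911, 0.2562]
eef_rot: [0.706, 0.708, 0.001, 0.0]
ft_force: [0.1, -0.2, 0.4]
width: 0.0857
[0.35283888 0.29112008 0.25656661] [7.06583773e-01 7.07627579e-01 1.58911985e-03 2.35814987e-04]
```

View pics/s1.png

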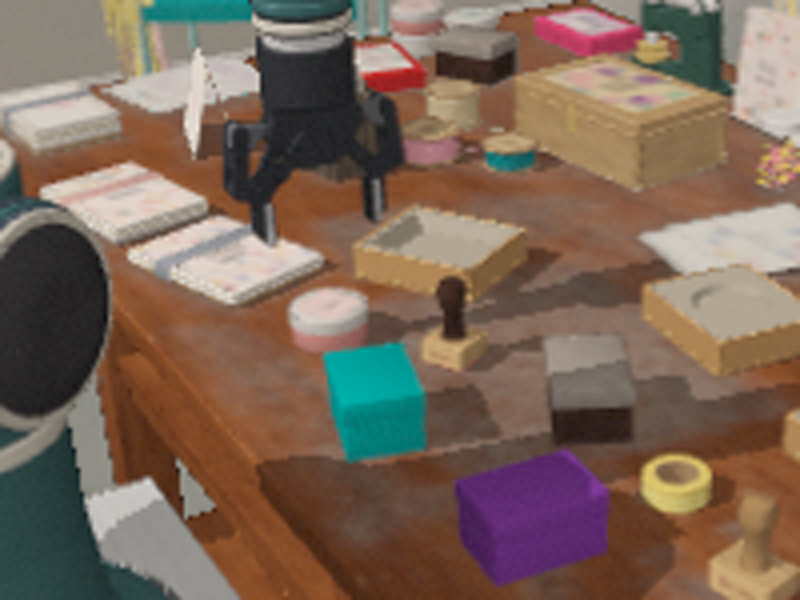

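The side crop shows the open gripper above the candle (330,318), with its tips at (270,243) and (376,220). I'll read the tip height from the depth map.

Run:
```python
from h import *
c=dict(np.load("last_side.npz"));uv,W,ok=cloud(c)
for s in(-1,1):
    m=ok&(abs(W[:,0]-(.353+s*.05))<.02)&(abs(W[:,1]-.291)<.03)&(W[:,2]>.045)&(W[:,2]<.15)
    P=W[m];P=P[P[:,2].argsort()];print(m.sum(),np.round(P[:6],4),P[:30].mean(0))
print(plane(c,[(130+330/4,110+300/4)],.03))
```

```text
99 [[0.302  0.2837 0.0989]
 [0.3072 0.2797 0.0992]
 [0.3022 0.2921 0.0992]
 [0.3028 0.2768 0.1014]
 [0.3081 0.2811 0.102 ]
 [0.3045 0.2805 0.1031]] [0.30069831 0.28375373 0.10958808]
107 [[0.3955 0.2951 0.0972]
 [0.3936 0.2835 0.0983]
 [0.3951 0.3016 0.0986]
 [0.3955 0.2797 0.0992]
 [0.397  0.2825 0.1015]
 [0.3942 0.2842 0.1015]] [0.39738164 0.28626563 0.10789541]
[[0.35506777 0.29505702 0.03      ]]
```

```bash
python3 -m handwheel '[{"z":3},{"z":5},{"z":6.5},{"z":7.4},{"z":7.6},{"z":7.6},{"z":7.6}]' 0 30
python3 -m handwheel '[{},{},{},{},{},{},{},{}]' 1 30
python3 -m handwheel '[{"z":-1},{"z":-3},{"z":-5},{"z":-5}]'
```

```text
schema error: expected keys x, y, z, roll
schema error: expected keys x, y, z, roll
schema error: expected keys x, y, z, roll
```

```bash
python3 -m handwheel '[{"x":0,"y":0,"z":3,"roll":0},{"x":0,"y":0,"z":5,"roll":0},{"x":0,"y":0,"z":6.5,"roll":0},{"x":0,"y":0,"z":7.4,"roll":0},{"x":0,"y":0,"z":7.6,"roll":0},{"x":0,"y":0,"z":7.6,"roll":0},{"x":0,"y":0,"z":7.6,"roll":0}]' 0 30
python3 -m handwheel '[{"x":0,"y":0,"z":0,"roll":0},{"x":0,"y":0,"z":0,"roll":0},{"x":0,"y":0,"z":0,"roll":0},{"x":0,"y":0,"z":0,"roll":0},{"x":0,"y":0,"z":0,"roll":0},{"x":0,"y":0,"z":0,"roll":0},{"x":0,"y":0,"z":0,"roll":0},{"x":0,"y":0,"z":0,"roll":0}]' 1 30
python3 -m handwheel '[{"x":0,"y":0,"z":-1,"roll":0},{"x":0,"y":0,"z":-3,"roll":0},{"x":0,"y":0,"z":-6,"roll":0},{"x":0,"y":0,"z":-10,"roll":0},{"x":0,"y":0,"z":-12,"roll":0},{"x":0,"y":0,"z":-12,"roll":0},{"x":0,"y":0,"z":-12,"roll":0}]'
```

```text
time_s: 2.35
tool_pos: [0.3528, 0.2906, 0.1798]
eef_rot: [0.707, 0.707, 0.001, 0.0]
ft_force: [0.7, -0.2, 0.2]
width: 0.0853
time_s: 3.15
tool_pos: [0.3526, 0.2904, 0.1798]
eef_rot: [0.707, 0.707, 0.001, 0.0]
ft_force: [-0.5, -0.2, 5.6]
width: 0.065
time_s: 3.85
tool_pos: [0.3519, 0.2899, 0.2987]
eef_rot: [0.707, 0.707, 0.0, 0.0]
ft_force: [-0.4, -0.2, -2.2]
width: 0.0646
```

```bash
python3 -m handwheel '[{"x":-2,"y":1.3,"z":0,"roll":0},{"x":-5,"y":3.2,"z":0,"roll":0},{"x":-9,"y":5.7,"z":0,"roll":0},{"x":-13,"y":8.3,"z":0,"roll":0},{"x":-17,"y":10.8,"z":0,"roll":0},{"x":-21,"y":13.4,"z":0,"roll":0},{"x":-25,"y":15.9,"z":0,"roll":0},{"x":-29,"y":18.5,"z":0,"roll":0},{"x":-33,"y":21,"z":0,"roll":0},{"x":-37,"y":23.6,"z":0,"roll":0},{"x":-39.5,"y":25.2,"z":0,"roll":0},{"x":-40.9,"y":26.1,"z":2,"roll":0},{"x":-40.9,"y":26.1,"z":5,"roll":0},{"x":-40.9,"y":26.1,"z":7,"roll":0},{"x":-40.9,"y":26.1,"z":7,"roll":0},{"x":-40.9,"y":26.1,"z":7,"roll":0}]'
python3 look.py top t1.png 250 80 200 150
```

```text
time_s: 5.45
tool_pos: [0.6122, -0.1186, 0.2264]
eef_rot: [0.707, 0.707, -0.001, -0.002]
ft_force: [-0.3, -0.0, -0.7]
width: 0.065
```

View pics/t1.png

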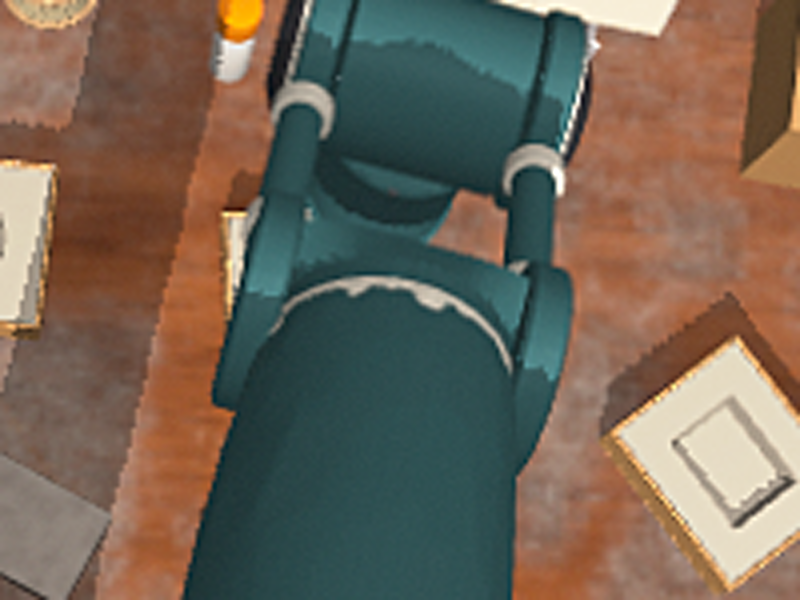

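The arm hides the carton from the top camera, so I'll lower in small steps and watch the force.

```bash
python3 -m handwheel '[{"x":0,"y":0.1,"z":1,"roll":0},{"x":0,"y":0.1,"z":1.7,"roll":0},{"x":0,"y":0.1,"z":2.2,"roll":0},{"x":0,"y":0.1,"z":2.5,"roll":0},{"x":0,"y":0.1,"z":2.7,"roll":0},{"x":0,"y":0.1,"z":2.8,"roll":0},{"x":0,"y":0.1,"z":2.8,"roll":0},{"x":0,"y":0.1,"z":2.8,"roll":0}]'
python3 look.py side s2.png 260 170 200 150
```

```text
time_s: 6.3
tool_pos: [0.6144, -0.1189, 0.2009]
eef_rot: [0.707, 0.707, 0.0, 0.0]
ft_force: [0.1, -0.4, -1.1]
width: 0.0648
```

View pics/s2.png

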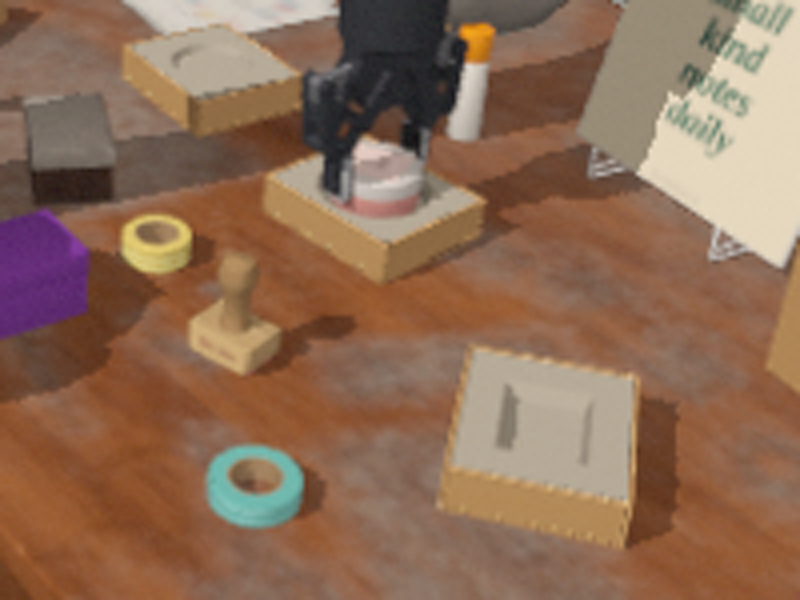

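The candle at (385,180) sits centred in its well, with the fingertips at (335,190) just above the face. Another 4 mm down, release, lift, then travel to above the stamp.

```bash
python3 -m handwheel '[{"x":0,"y":0,"z":0.15,"roll":0},{"x":0,"y":0,"z":0.3,"roll":0},{"x":0,"y":0,"z":0.4,"roll":0},{"x":0,"y":0,"z":0.4,"roll":0},{"x":0,"y":0,"z":0.4,"roll":0}]'
python3 -m handwheel '[{"x":0,"y":0,"z":0,"roll":0},{"x":0,"y":0,"z":0,"roll":0},{"x":0,"y":0,"z":0,"roll":0},{"x":0,"y":0,"z":0,"roll":0},{"x":0,"y":0,"z":0,"roll":0}]' 0
python3 -m handwheel '[{"x":0,"y":0,"z":-1,"roll":0},{"x":0,"y":0,"z":-4,"roll":0},{"x":0,"y":0,"z":-8,"roll":0},{"x":0,"y":0,"z":-12,"roll":0},{"x":0,"y":0,"z":-12,"roll":0},{"x":0,"y":0,"z":-12,"roll":0}]'
```

```text
time_s: 6.85
tool_pos: [0.6143, -0.1189, 0.1969]
eef_rot: [0.707, 0.707, -0.0, 0.0]
ft_force: [-1.6, 1.2, 1.8]
width: 0.0647
time_s: 7.35
tool_pos: [0.6143, -0.1188, 0.1967]
eef_rot: [0.707, 0.707, 0.0, 0.0]
ft_force: [-0.4, 0.0, 0.3]
width: 0.0853
time_s: 7.95
tool_pos: [0.6149, -0.119, 0.3194]
eef_rot: [0.707, 0.707, 0.001, 0.002]
ft_force: [-0.0, -0.6, 0.4]
width: 0.0851
```

```bash
python3 -m handwheel '[{"x":-2,"y":-5,"z":0,"roll":0},{"x":-4,"y":-9,"z":0,"roll":0},{"x":-5.5,"y":-14,"z":0,"roll":0},{"x":-6.7,"y":-18.5,"z":0,"roll":0},{"x":-6.7,"y":-18.5,"z":0,"roll":0},{"x":-6.7,"y":-18.5,"z":3,"roll":0},{"x":-6.7,"y":-18.5,"z":6,"roll":0},{"x":-6.7,"y":-18.5,"z":8.5,"roll":0},{"x":-6.7,"y":-18.5,"z":10.3,"roll":0},{"x":-6.7,"y":-18.5,"z":10.3,"roll":0},{"x":-6.7,"y":-18.5,"z":10.3,"roll":0}]'
python3 -m handwheel '[{"x":0,"y":0,"z":0,"roll":0},{"x":0,"y":0,"z":0,"roll":0},{"x":0,"y":0,"z":0,"roll":0},{"x":0,"y":0,"z":0,"roll":0},{"x":0,"y":0,"z":0,"roll":0},{"x":0,"y":0,"z":0,"roll":0},{"x":0,"y":0,"z":0,"roll":0},{"x":0,"y":0,"z":0,"roll":0},{"x":0,"y":0,"z":0,"roll":0},{"x":0,"y":0,"z":0,"roll":0}]' 1 30
python3 -m handwheel '[{"x":0,"y":0,"z":-1,"roll":0},{"x":0,"y":0,"z":-4,"roll":0},{"x":0,"y":0,"z":-8,"roll":0},{"x":0,"y":0,"z":-10,"roll":0},{"x":0,"y":0,"z":-10,"roll":0},{"x":0,"y":0,"z":-10,"roll":0}]'
```

```text
time_s: 9.05
tool_pos: [0.4289, -0.1856, 0.2128]
eef_rot: [0.707, 0.707, -0.0, -0.001]
ft_force: [0.4, 0.5, 1.0]
width: 0.0854
time_s: 10.05
tool_pos: [0.4298, -0.1861, 0.2144]
eef_rot: [0.707, 0.707, 0.0, 0.001]
ft_force: [1.1, 1.4, 5.7]
width: 0.0234
time_s: 10.65
tool_pos: [0.429, -0.1858, 0.3135]
eef_rot: [0.707, 0.707, -0.0, 0.0]
ft_force: [-0.0, 0.1, -1.1]
width: 0.0239
```

```bash
python3 -m handwheel '[{"x":-2,"y":1,"z":0,"roll":5},{"x":-5,"y":2.3,"z":0,"roll":12},{"x":-8,"y":3.7,"z":0,"roll":20},{"x":-11,"y":5.1,"z":0,"roll":28},{"x":-14,"y":6.5,"z":0,"roll":36},{"x":-17,"y":7.9,"z":0,"roll":44},{"x":-18.7,"y":8.7,"z":0,"roll":52},{"x":-18.7,"y":8.7,"z":0,"roll":60},{"x":-18.7,"y":8.7,"z":0,"roll":66},{"x":-18.7,"y":8.7,"z":0,"roll":66},{"x":-18.7,"y":8.7,"z":2,"roll":66},{"x":-18.7,"y":8.7,"z":4,"roll":66},{"x":-18.7,"y":8.7,"z":6,"roll":66},{"x":-18.7,"y":8.7,"z":6,"roll":66},{"x":-18.7,"y":8.7,"z":6,"roll":66}]'
python3 look.py side s3.png 330 230 120 90
```

```text
time_s: 12.15
tool_pos: [0.5158, -0.3723, 0.2522]
eef_rot: [0.978, 0.209, -0.001, -0.001]
ft_force: [0.6, 0.5, -0.3]
width: 0.0236
```

View pics/s3.png

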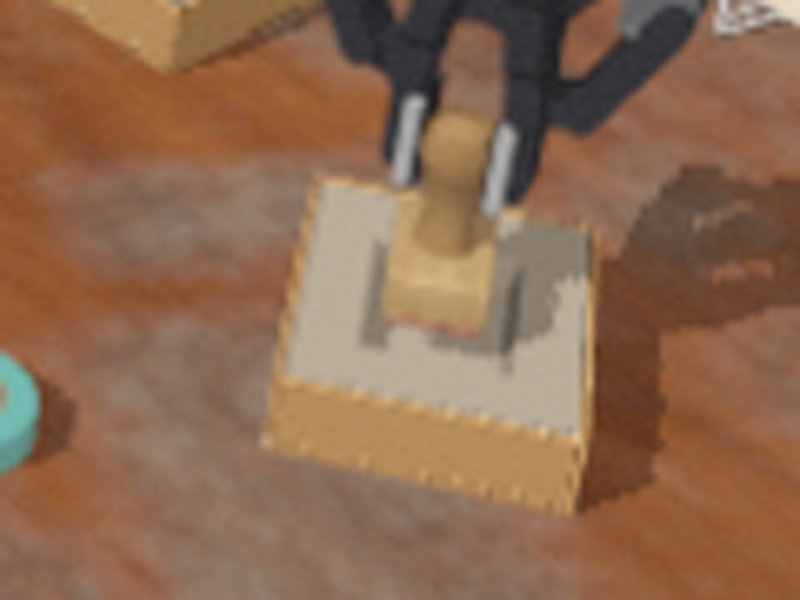

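The stamp foot (440,295) hangs upright above the well (360–520, 240–370), with its edges parallel to it. Setting it down now.

```bash
python3 -m handwheel '[{"x":0,"y":0,"z":0.6,"roll":0},{"x":0,"y":0,"z":1.1,"roll":0},{"x":0,"y":0,"z":1.5,"roll":0},{"x":0,"y":0,"z":1.8,"roll":0},{"x":0,"y":0,"z":2.0,"roll":0},{"x":0,"y":0,"z":2.1,"roll":0},{"x":0,"y":0,"z":2.1,"roll":0},{"x":0,"y":0,"z":2.1,"roll":0}]'
python3 look.py side s4.png 330 230 120 90
```

```text
time_s: 13.0
tool_pos: [0.5165, -0.3731, 0.2334]
eef_rot: [0.978, 0.208, 0.0, 0.0]
ft_force: [-0.4, 0.4, 5.2]
width: 0.0237
```

View pics/s4.png

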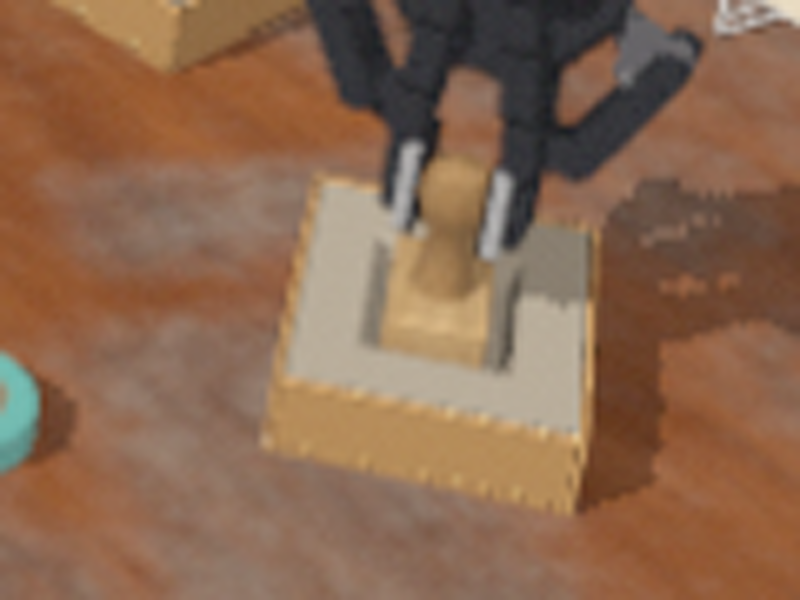

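The foot is seated in the well with light contact (5 N). Release, lift, and go to the large roll.

```bash
python3 -m handwheel '[{"x":0,"y":0,"z":0,"roll":0},{"x":0,"y":0,"z":0,"roll":0},{"x":0,"y":0,"z":0,"roll":0},{"x":0,"y":0,"z":0,"roll":0},{"x":0,"y":0,"z":0,"roll":0},{"x":0,"y":0,"z":0,"roll":0}]' 0
python3 -m handwheel '[{"x":0,"y":0,"z":-2,"roll":0},{"x":0,"y":0,"z":-6,"roll":0},{"x":0,"y":0,"z":-9,"roll":0},{"x":0,"y":0,"z":-9,"roll":0},{"x":-3,"y":-3,"z":-9,"roll":-8},{"x":-6,"y":-6.5,"z":-9,"roll":-16},{"x":-9,"y":-10,"z":-9,"roll":-24},{"x":-11.7,"y":-12.9,"z":-9,"roll":-32},{"x":-11.7,"y":-12.9,"z":-7,"roll":-40},{"x":-11.7,"y":-12.9,"z":-5,"roll":-48},{"x":-11.7,"y":-12.9,"z":-3,"roll":-56},{"x":-11.7,"y":-12.9,"z":-1,"roll":-64},{"x":-11.7,"y":-12.9,"z":0,"roll":-66},{"x":-11.7,"y":-12.9,"z":0,"roll":-66},{"x":-11.7,"y":-12.9,"z":0,"roll":-66}]'
python3 -c "
from rig import *;s=get_state();print(s['tool_pos'],s['eef_rot'])"
```

```text
time_s: 13.65
tool_pos: [0.5163, -0.3729, 0.2326]
eef_rot: [0.978, 0.208, -0.0, -0.0]
ft_force: [-0.8, -0.1, -0.2]
width: 0.0852
time_s: 15.15
tool_pos: [0.3568, -0.3025, 0.2323]
eef_rot: [0.707, 0.707, -0.0, -0.001]
ft_force: [0.7, 0.3, 0.5]
width: 0.0857
[ 0.35681975 -0.30251696  0.2323144 ] [ 7.07365194e-01  7.06848081e-01 -1.77722907e-05 -5.21869609e-04]
```

```bash
python3 -m handwheel '[{"x":0,"y":0,"z":2,"roll":0},{"x":0,"y":0,"z":4,"roll":0},{"x":0,"y":0,"z":5.3,"roll":0},{"x":0,"y":0,"z":5.9,"roll":0},{"x":0,"y":0,"z":5.9,"roll":0},{"x":0,"y":0,"z":5.9,"roll":0}]'
python3 -m handwheel '[{"x":0,"y":0,"z":0,"roll":0},{"x":0,"y":0,"z":0,"roll":0},{"x":0,"y":0,"z":0,"roll":0},{"x":0,"y":0,"z":0,"roll":0},{"x":0,"y":0,"z":0,"roll":0},{"x":0,"y":0,"z":0,"roll":0},{"x":0,"y":0,"z":0,"roll":0},{"x":0,"y":0,"z":0,"roll":0}]' 1 20
python3 -m handwheel '[{"x":0,"y":0,"z":-0.5,"roll":0},{"x":0,"y":0,"z":-2,"roll":0},{"x":0,"y":0,"z":-5,"roll":0},{"x":0,"y":0,"z":-9,"roll":0},{"x":0,"y":0,"z":-12,"roll":0},{"x":0,"y":0,"z":-12,"roll":0},{"x":0,"y":0,"z":-12,"roll":0}]'
python3 look.py side s5.png 230 150 220 165
```

```text
time_s: 15.75
tool_pos: [0.3574, -0.303, 0.1743]
eef_rot: [0.707, 0.707, 0.0, 0.001]
ft_force: [0.2, -0.9, 0.3]
width: 0.0856
time_s: 16.55
tool_pos: [0.3574, -0.303, 0.1745]
eef_rot: [0.707, 0.707, 0.0, 0.001]
ft_force: [0.1, 0.5, 5.2]
width: 0.0525
time_s: 17.25
tool_pos: [0.357, -0.3027, 0.2943]
eef_rot: [0.707, 0.707, 0.0, 0.001]
ft_force: [-1.3, -0.6, -0.3]
width: 0.0525
```

View pics/s5.png

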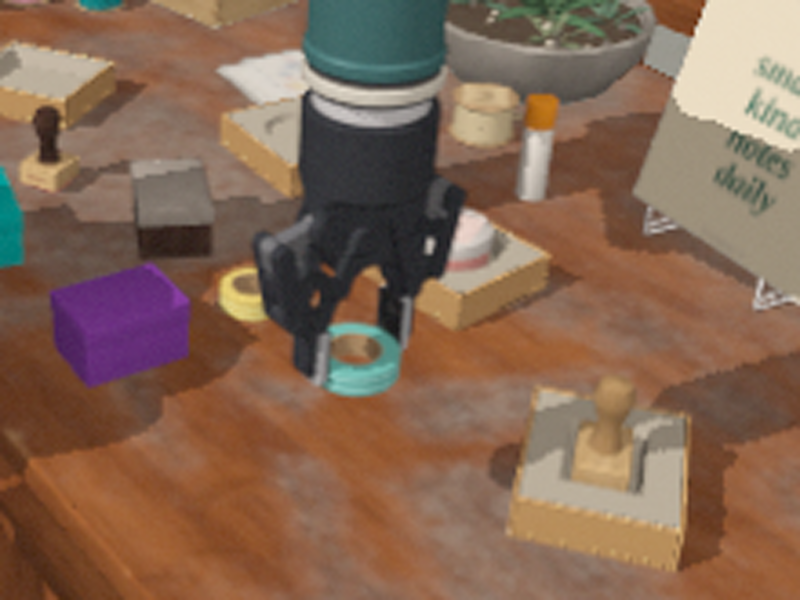

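The roll (360,355) is held level, and the stamp stands upright in its carton (605,440). On to carton_roll.

```bash
python3 -m handwheel '[{"x":2,"y":1.4,"z":0,"roll":0},{"x":5,"y":3.4,"z":0,"roll":0},{"x":9,"y":6.1,"z":0,"roll":0},{"x":13,"y":8.9,"z":0,"roll":0},{"x":17,"y":11.6,"z":0,"roll":0},{"x":21,"y":14.3,"z":0,"roll":0},{"x":25,"y":17,"z":0,"roll":0},{"x":29,"y":19.8,"z":0,"roll":0},{"x":33,"y":22.5,"z":0,"roll":0},{"x":37,"y":25.2,"z":0,"roll":0},{"x":40,"y":27.3,"z":0,"roll":0},{"x":41.5,"y":28.3,"z":1,"roll":0},{"x":41.5,"y":28.3,"z":4,"roll":0},{"x":41.5,"y":28.3,"z":6.5,"roll":0},{"x":41.5,"y":28.3,"z":7.5,"roll":0},{"x":41.5,"y":28.3,"z":7.5,"roll":0},{"x":41.5,"y":28.3,"z":7.5,"roll":0}]'
python3 -m handwheel '[{"x":0,"y":0,"z":0.5,"roll":0},{"x":0,"y":0,"z":1,"roll":0},{"x":0,"y":0,"z":1.4,"roll":0},{"x":0,"y":0,"z":1.7,"roll":0},{"x":0,"y":0,"z":1.9,"roll":0},{"x":0,"y":0,"z":1.9,"roll":0},{"x":0,"y":0,"z":1.9,"roll":0}]'
python3 look.py side s6.png 250 140 120 90
```

```text
time_s: 19.0
tool_pos: [0.6398, 0.1122, 0.2183]
eef_rot: [0.707, 0.707, -0.0, -0.0]
ft_force: [0.6, -1.1, -0.1]
width: 0.0529
time_s: 19.7
tool_pos: [0.6401, 0.1124, 0.1999]
eef_rot: [0.707, 0.707, 0.0, 0.0]
ft_force: [1.8, 0.4, -0.2]
width: 0.0526
```

View pics/s6.png

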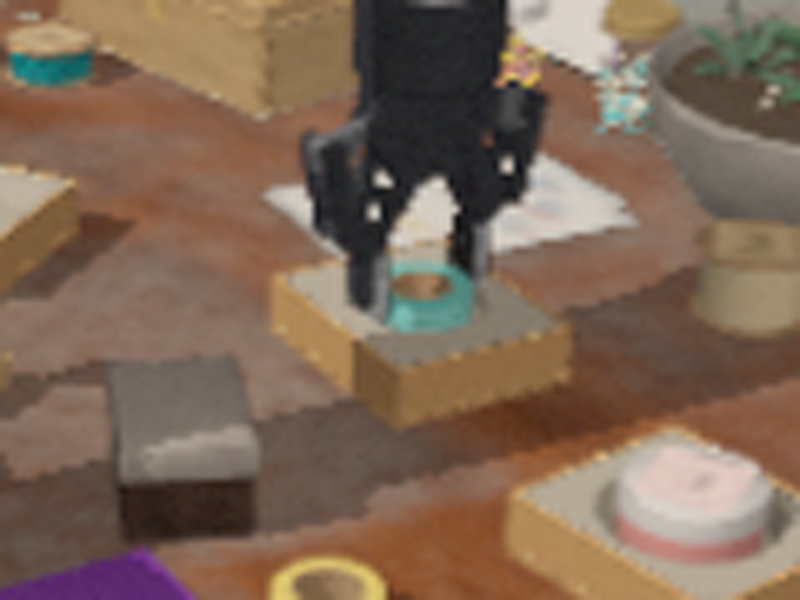

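The roll (430,297) is sinking into its well. Two more millimetres, then release and lift.

```bash
python3 -m handwheel '[{"x":0,"y":0,"z":0.1,"roll":0},{"x":0,"y":0,"z":0.2,"roll":0},{"x":0,"y":0,"z":0.2,"roll":0},{"x":0,"y":0,"z":0.2,"roll":0}]'
python3 -m handwheel '[{"x":0,"y":0,"z":0,"roll":0},{"x":0,"y":0,"z":0,"roll":0},{"x":0,"y":0,"z":0,"roll":0},{"x":0,"y":0,"z":0,"roll":0},{"x":0,"y":0,"z":0,"roll":0}]' 0
python3 -m handwheel '[{"x":0,"y":0,"z":-1,"roll":0},{"x":0,"y":0,"z":-4,"roll":0},{"x":0,"y":0,"z":-8,"roll":0},{"x":0,"y":0,"z":-8,"roll":0},{"x":0,"y":0,"z":-8,"roll":0}]'
```

```text
time_s: 20.15
tool_pos: [0.6402, 0.1124, 0.1987]
eef_rot: [0.707, 0.707, 0.0, 0.0]
ft_force: [-1.3, -1.3, 4.6]
width: 0.0528
time_s: 20.65
tool_pos: [0.6403, 0.1123, 0.1984]
eef_rot: [0.707, 0.707, 0.0, 0.0]
ft_force: [0.2, -1.2, 5.0]
width: 0.0554
time_s: 21.15
tool_pos: [0.64, 0.1126, 0.2792]
eef_rot: [0.707, 0.707, 0.001, 0.0]
ft_force: [0.2, 0.5, -1.1]
width: 0.0853
```

```bash
python3 -m handwheel '[{"x":-1.5,"y":-5,"z":0,"roll":7},{"x":-3,"y":-10,"z":0,"roll":14},{"x":-4.5,"y":-15,"z":0,"roll":21},{"x":-5.3,"y":-17.9,"z":0,"roll":27},{"x":-5.3,"y":-17.9,"z":0,"roll":27},{"x":-5.3,"y":-17.9,"z":0,"roll":27},{"x":-5.3,"y":-17.9,"z":0,"roll":27}]'
python3 look.py side s7.png 240 130 140 105
```

```text
time_s: 21.85
tool_pos: [0.4615, 0.0595, 0.2774]
eef_rot: [0.852, 0.523, 0.0, -0.0]
ft_force: [-0.3, 0.3, 1.0]
width: 0.0852
```

View pics/s7.png

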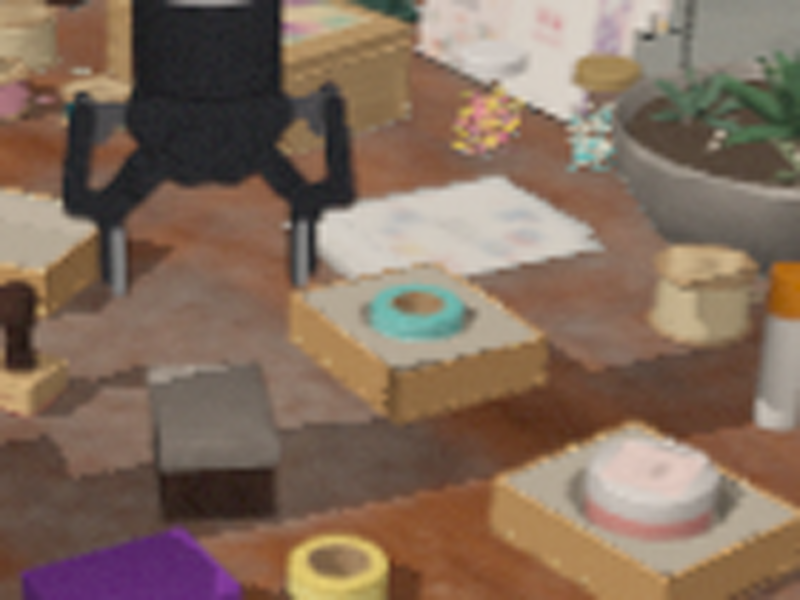

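The large roll lies flat in its well (418,312), and the candle is seated too (652,485). Now I'll grip the grey-topped box across its short side.

```bash
python3 -m handwheel '[{"x":0,"y":0,"z":3,"roll":0},{"x":0,"y":0,"z":6,"roll":0},{"x":0,"y":0,"z":8,"roll":0},{"x":0,"y":0,"z":9,"roll":0},{"x":0,"y":0,"z":9,"roll":0},{"x":0,"y":0,"z":9,"roll":0}]'
python3 -m handwheel '[{"x":0,"y":0,"z":0,"roll":0},{"x":0,"y":0,"z":0,"roll":0},{"x":0,"y":0,"z":0,"roll":0},{"x":0,"y":0,"z":0,"roll":0},{"x":0,"y":0,"z":0,"roll":0},{"x":0,"y":0,"z":0,"roll":0},{"x":0,"y":0,"z":0,"roll":0}]' 1 30
python3 -m handwheel '[{"x":0,"y":0,"z":-1,"roll":0},{"x":0,"y":0,"z":-3,"roll":0},{"x":0,"y":0,"z":-6,"roll":0},{"x":0,"y":0,"z":-10,"roll":0},{"x":0,"y":0,"z":-13,"roll":0},{"x":0,"y":0,"z":-13,"roll":0},{"x":0,"y":0,"z":-13,"roll":0}]'
python3 -c "
from rig import *;s=get_state();print(s['tool_pos'],s['eef_rot'])"
```

```text
time_s: 22.5
tool_pos: [0.4618, 0.0595, 0.1882]
eef_rot: [0.852, 0.523, 0.0, 0.0]
ft_force: [-0.6, 0.3, -0.1]
width: 0.0853
time_s: 23.2
tool_pos: [0.4619, 0.0594, 0.1891]
eef_rot: [0.853, 0.523, 0.001, 0.001]
ft_force: [0.3, -0.0, 6.3]
width: 0.0618
time_s: 23.9
tool_pos: [0.4607, 0.0594, 0.3184]
eef_rot: [0.853, 0.523, 0.001, 0.0]
ft_force: [-0.1, 0.5, -1.8]
width: 0.0615
[0.46066291 0.05935646 0.31841294] [8.52551496e-01 5.22642751e-01 6.32590692e-04 3.19274145e-04]
```

```bash
python3 -m handwheel '[{"x":2,"y":-0.8,"z":0,"roll":-4},{"x":5,"y":-1.9,"z":0,"roll":-10},{"x":9,"y":-3.4,"z":0,"roll":-18},{"x":13,"y":-4.9,"z":0,"roll":-26},{"x":17,"y":-6.4,"z":0,"roll":-34},{"x":21,"y":-7.9,"z":0,"roll":-42},{"x":25,"y":-9.4,"z":0,"roll":-50},{"x":27.5,"y":-10.4,"z":0,"roll":-56},{"x":28.3,"y":-10.7,"z":0,"roll":-57},{"x":28.3,"y":-10.7,"z":2,"roll":-57},{"x":28.3,"y":-10.7,"z":5,"roll":-57},{"x":28.3,"y":-10.7,"z":8,"roll":-57},{"x":28.3,"y":-10.7,"z":9.5,"roll":-57},{"x":28.3,"y":-10.7,"z":9.5,"roll":-57},{"x":28.3,"y":-10.7,"z":9.5,"roll":-57}]'
python3 look.py side s8.png 180 120 140 105
```

```text
time_s: 25.4
tool_pos: [0.494, 0.3597, 0.2226]
eef_rot: [0.5, 0.866, -0.0, -0.0]
ft_force: [0.1, -0.0, -0.6]
width: 0.0615
```

View pics/s8.png

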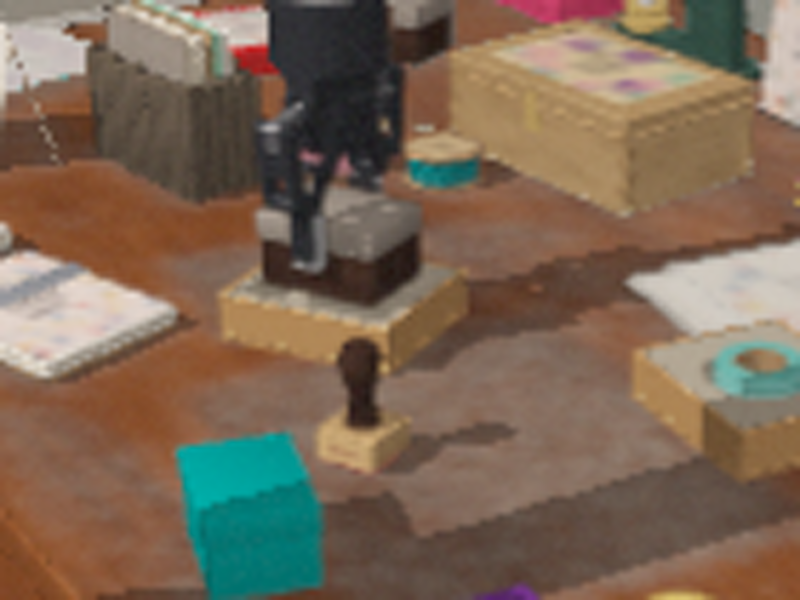

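The box (340,245) is aligned above its carton with edges parallel. Lower, release and lift.

```bash
python3 -m handwheel '[{"x":0,"y":0,"z":0.5,"roll":0},{"x":0,"y":0,"z":1,"roll":0},{"x":0,"y":0,"z":1.4,"roll":0},{"x":0,"y":0,"z":1.7,"roll":0},{"x":0,"y":0,"z":1.9,"roll":0},{"x":0,"y":0,"z":2.0,"roll":0},{"x":0,"y":0,"z":2.0,"roll":0},{"x":0,"y":0,"z":2.0,"roll":0}]'
python3 -m handwheel '[{"x":0,"y":0,"z":0,"roll":0},{"x":0,"y":0,"z":0,"roll":0},{"x":0,"y":0,"z":0,"roll":0},{"x":0,"y":0,"z":0,"roll":0},{"x":0,"y":0,"z":0,"roll":0},{"x":0,"y":0,"z":0,"roll":0},{"x":0,"y":0,"z":0,"roll":0}]' 0
python3 -m handwheel '[{"x":0,"y":0,"z":-1,"roll":0},{"x":0,"y":0,"z":-4,"roll":0},{"x":0,"y":0,"z":-8,"roll":0},{"x":0,"y":0,"z":-12,"roll":0},{"x":0,"y":0,"z":-16,"roll":0},{"x":0,"y":0,"z":-16,"roll":0}]'
```

```text
time_s: 26.25
tool_pos: [0.4939, 0.3601, 0.2042]
eef_rot: [0.5, 0.866, -0.0, -0.0]
ft_force: [-3.4, -2.7, 8.4]
width: 0.0617
time_s: 26.95
tool_pos: [0.4939, 0.3601, 0.2026]
eef_rot: [0.5, 0.866, -0.0, -0.0]
ft_force: [-0.2, -0.7, -0.0]
width: 0.0854
time_s: 27.55
tool_pos: [0.4959, 0.3615, 0.3717]
eef_rot: [0.5, 0.866, 0.006, 0.003]
ft_force: [-0.4, -0.1, 1.0]
width: 0.0851
```

```bash
python3 -m handwheel '[{"x":5,"y":-1.5,"z":0,"roll":0},{"x":10,"y":-3,"z":0,"roll":0},{"x":15,"y":-4.5,"z":0,"roll":0},{"x":20,"y":-6,"z":0,"roll":0},{"x":25,"y":-7.5,"z":0,"roll":0},{"x":30,"y":-9,"z":0,"roll":0},{"x":35,"y":-10.5,"z":0,"roll":0},{"x":35,"y":-10.5,"z":0,"roll":0},{"x":35,"y":-10.5,"z":0,"roll":0},{"x":35,"y":-10.5,"z":0,"roll":0}]'
python3 look.py top t2.png 80 80 400 220
python3 - <<'E'
from h import *
c=dict(np.load("last_top.npz"))
for n,p,top,rad,ref in[("candle",(473,215),.047,.05,(.6134,-.1188)),("big_roll",(339,196),.039,.04,(.6406,.1124)),("obl_knob",(617,272),.092,.025,(.5165,-.3728)),("obl_foot",(617,277),.041,.04,(.5165,-.3728)),("gift",(190,276),.065,.07,(.4942,.3596)),("small_roll",(440,310),.019,.04,(.4563,-.0679)),("sq_knob",(280,322),.072,.025,(.4198,.1979))]:
    r=measure(c,np.array(p)*.7,top,rad,tol=.005)
    print(n,r["n"],np.round(r["c"],4),"off mm",np.round((np.array(r["c"])-ref)*1e3,1),np.round((r["mean"]-ref)*1e3,1),np.round(r["size"],1),"yaw%.1f"%r["yaw_x"],"z%.4f (exp %.3f+.002)"%(r["zmed"],top))
E
```

```text
time_s: 28.55
tool_pos: [0.2281, 0.6102, 0.3624]
eef_rot: [0.5, 0.866, -0.0, 0.0]
ft_force: [0.2, 0.6, 0.2]
width: 0.0857
candle 530 [ 0.6141 -0.1194] off mm [ 0.7 -0.6] [ 0.3 -0.4] [63.4 64.8] yaw-87.9 z0.0485 (exp 0.047+.002)
big_roll 264 [0.6408 0.1125] off mm [0.2 0.1] [ 0.2 -0.2] [52.4 55. ] yaw-69.9 z0.0408 (exp 0.039+.002)
obl_knob 47 [ 0.513  -0.3667] off mm [-3.5  6.1] [-3.   4.5] [17.1 21.9] yaw88.7 z0.0915 (exp 0.092+.002)
obl_foot 195 [ 0.5133 -0.3726] off mm [-3.2  0.2] [-4.1  2.3] [38.7 50.8] yaw-51.0 z0.0425 (exp 0.041+.002)
gift 845 [0.4943 0.36  ] off mm [0.1 0.4] [-0.2  0. ] [65.4 87.3] yaw31.0 z0.0671 (exp 0.065+.002)
small_roll 187 [ 0.4563 -0.0679] off mm [-0.  0.] [-1.6  0.3] [46.1 46.3] yaw-88.6 z0.0206 (exp 0.019+.002)
sq_knob 86 [0.4196 0.198 ] off mm [-0.2  0.1] [0.3 0.3] [23.1 25.6] yaw1.9 z0.0728 (exp 0.072+.002)
```

View pics/t2.png

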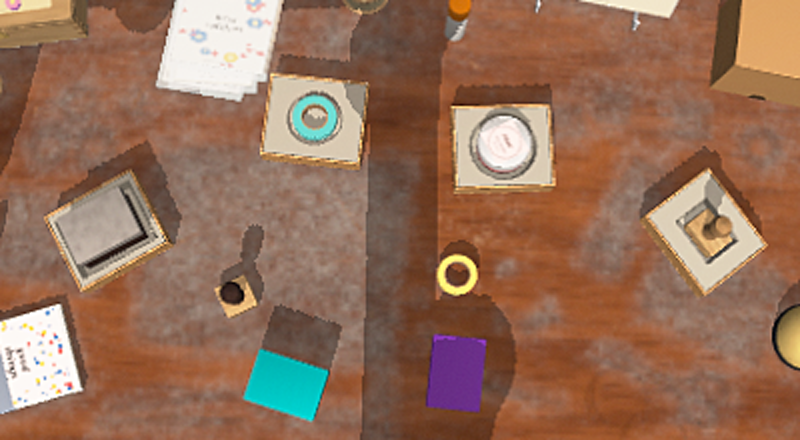

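The final view shows all four products seated and the loose items where they were. The stamp-knob reading used a poor seed pixel, so I'll redo it with the knob's real pixel (440,192).

Run:
```python
from h import *
c=dict(np.load("last_top.npz"))
for top,tol in((.092,.005),(.091,.004)):
    r=measure(c,(440.5,192),top,.03,tol=tol);print(r)
# foot-top yellowish region corners via ray plane at .041
r=measure(c,(433,195),.041,.04,tol=.004);print(r)
```

```text
{'n': 80, 'c': (0.5131173706054688, -0.371548583984375), 'size': (21.3696346282959, 26.940153121948242), 'yaw_x': 2.08614444732666, 'circ': ((512.1719970703125, -371.5833435058594), 13.472479820251465), 'zmed': 0.09201542487326106, 'mean': array([ 0.5130016 , -0.37254039])}
{'n': 72, 'c': (0.5132974243164062, -0.37190411376953125), 'size': (21.38916015625, 26.964733123779297), 'yaw_x': 2.0863804817199707, 'circ': ((512.3511962890625, -371.9388732910156), 13.484809875488281), 'zmed': 0.09153240751940901, 'mean': array([ 0.51295509, -0.3725553 ])}
{'n': 178, 'c': (0.5134119873046875, -0.372498291015625), 'size': (38.71354293823242, 50.58509826660156), 'yaw_x': -50.97011947631836, 'circ': ((514.2625732421875, -373.07220458984375), 28.892305374145508), 'zmed': 0.0424255122636434, 'mean': array([ 0.51264567, -0.37064133])}
```

Knob and foot agree at (0.513, −0.372). So the stamp is upright, about 3.5 mm off centre and at the right height.

```bash
python3 -c "
from rig import *;print(hand_in())"
```

```text
the job is handed in; nothing more can be done
None
```

I packed the candle tin, large roll, oblong stamp and grey-topped gift box into their matching cartons. Each was lowered to its well floor and released, and I handed the job in at about 29 s. No verdict is reported.

| Item | Last check (top camera, depth) | Limit |
|---|---|---|
| Candle tin | about 1 mm off centre | 8 mm |
| Large roll | under 0.5 mm off centre | 8 mm |
| Gift box | under 0.5 mm off centre | 8 mm |
| Oblong stamp | about 3.5 mm off centre, upright | 8 mm |
| Small roll and square stamp | moved 0–0.3 mm by their outlines | 30 mm |

- **Heights:** all four tops were within about 1 mm of seated height, after allowing for the roughly 2 mm high bias the depth showed from the start.
- **Disagreements:** my first stamp-knob reading was about 7 mm off because it started from a wrong pixel. The repeat agreed with the foot position. The small roll's averaged position differed by 1.6 mm, but its outline had not moved.
- **Large roll release:** the fingers opened slowly, and a 5 N contact remained before I lifted. A look afterwards showed the roll flat in its well.
- **Not measured:** tilt and stillness were only judged from the pictures and from the stamp's knob and foot lining up.
- **Arm:** at hand-in it stood clear, in the air near its starting position.

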